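Steady the hanging scale's hook and hang the brass lug on it

TASK

Weigh the brass lug: draw it out of its rack bay by its eye and lay it flat on the black rubber pad, and still the swinging scale hook with a light touch so that, with the lug lying released on the pad, the hook hangs at rest and untouched. Then take the lug again by its barrel and hang it by its eye in the bend of the hook, and leave it hanging quietly with nothing touching it. Leave the zinc lug in its bay and the packs, insulator and brush where they are.

Things in the scene. Friction and masses are not known exactly. Their poses are not given: they have to be found in the camera images.
- gantry: Hanging scale on a grey stand. Origin on the plate top (20 mm above the work surface) straight below the hook's pivot; z up; the hook's open side faces -x, roughly to the robot (yaw varies). Post 30 mm square at x = +200, y = -110, on a foot 130 x 110 mm; slanting beam 475 mm up from post to hook; blue 60 mm scale head 405 to 465 mm above the plate, x -17 to +18.
- hook (a joint): Swing of the hook (8 mm steel wire, 160 g), rad: a pendulum pivoted 400 mm above the plate, turning about the gantry's x axis, so it swings sideways only; 0 is plumb, positive carries it to the gantry's +y. Swings almost without loss, period a little under 1 s, first at 0.26 to 0.42 rad; stops at 0.7.
- hook_seat (a point): Wire's middle at the lowest point of the hook's bend, 200 mm below the pivot; moves with the hook. The bend is a half circle of 22 mm radius in the gantry's x-z plane. Its shank side runs up at x = +22 mm to 110 mm above the seat, slants to x = 0 at 140 mm above, then goes straight up to the pivot (18 mm red collar 20 to 50 mm below it); its free point is at x = -22 mm.
- hook_tip (a point): Rounded top end of the hook's free point: 22 mm to the gantry's -x from the seat and 44 mm above it. The point stands vertical and straight for its upper 22 mm.
- lug: Brass lug, 0.29 to 0.45 kg: square eye plate 50 x 50 x 12 mm with a 30 mm hole, and a barrel 26 wide, 18 high, 80 long. Origin on the underside at the hole's middle; x points from barrel to eye (barrel x -25 to -105 mm), z up as it lies flat (plate z 0 to 12, barrel 0 to 18). Starts flat in either rack bay, barrel inside, eye outside towards the robot.
- lug_eye (a point): Centre of the brass lug's hole, mid-thickness (6 mm above its underside).
- lug_tail (a point): Middle of the brass lug's barrel where it is best gripped for hanging: 78 mm from the eye's centre, 9 mm above the underside.
- rack: Fixed blue steel rack 84 x 163 x 32 mm with two roofed bays (33 wide, 26 high, 80 mm deep inside) at y = +55 and -55 mm. Origin on the plate top (20 mm above the work surface) under its middle; bays open at its face x = -40 mm. A stored lug's eye centre is at x = -75 mm; it slides out along the rack's -x, clear after 70 mm. Yaw varies.
- lug_zinc: Grey zinc lug of the same shape and frame as the brass lug, in the other bay; to be left alone.
- pad: Fixed black rubber pad 130 x 190 x 3 mm on the plate, long side along its y; origin under its middle, on the plate top.
- pack_a: Sea-green nickel pack 85 x 50 x 70 mm, bystander; origin under its middle.
- pack_b: Another such pack, bystander.
- insulator: Cream ceramic insulator, 52 mm across, 62 mm tall, bystander; origin under its middle.
- brush: Hand brush lying on the plate, bystander.
Mind the look-alikes: they are no part of the job. There is more than one size of the lug; the one meant has the size given above.

How it is judged:
On the way:
1. the brass lug lies flat, released and at rest on the rubber pad, while the hook hangs still and untouched (within 0.04 rad of plumb, slower than 0.3 rad/s) for half a second (z of lug in the frame of pad between 0.0015 and 0.006 m and angle between lug's own z axis and vertical below 0.06 rad and linear speed of lug below 0.03 m/s and contact force between lug and pad above 1 N and contact force between each of lug, gantry and the arm below 0.1 N and contact force between each of lug, gantry and the fingers below 0.1 N and value of joint hook between -0.04 and 0.04 rad and velocity of joint hook between -0.3 and 0.3 rad/s), for 0.5 s.
At the end, for the whole second after the job is handed in: The brass lug hangs by its eye in the bend of the hook (eye centre within 20 mm of the bend's lowest point, barrel down, within 0.3 rad of plumb), moving slower than 0.12 m/s, the hook within 0.08 rad of plumb, nothing touching them (distance between lug_eye and hook_seat below 0.02 m and contact force between lug and gantry above 1 N and angle between lug's own x axis and vertical below 0.3 rad and linear speed of lug below 0.12 m/s and value of joint hook between -0.08 and 0.08 rad and contact force between each of lug, gantry and the fingers below 0.1 N).
It fails at once if the zinc lug is moved more than 20 mm (distance of lug_zinc from where it was at the start of the episode above 0.02 m).
It fails at once if a pack, the insulator or the brush is moved more than 30 mm (distance of any of pack_a, pack_b, insulator, brush from where it was at the start of the episode above 0.03 m).
It also fails if it takes over 72 s, if anything falls off the work surface, if the arm or the gripper's body presses on something with over 40 N, if the wrist force passes 120 N, or if a joint passes its speed limit or range.

ROBOT

A 6-joint arm with a two-finger parallel gripper is mounted at the origin on the work surface. World frame = base frame: x ahead of the robot, y to its left, z up, the work surface at z = 0. Lengths are in m, angles in rad, forces in N, time in s.
With the tool pointing down it reaches from about 0.325 to 0.75 m from the base axis. Payload 7.6 kg.
Tool frame: the origin (TCP) lies midway between the tips of the shut fingers; the grasp point (between the pads) lies 19 mm behind it (tcp_to_grasp is the distance from the TCP to the grasp point, in m); z points along the fingers, y is the line along which they close (so a half turn about z gives the same grasp; the last joint's range is limited). The gripper opens to 85 mm and grips with 20 to 120 N. Pads are 22 mm wide; open, the fingers measure 114 mm over their backs; the gripper's body (76 mm by 85 mm) begins 54 mm behind the grasp point. The pads swing forward as they close: fully open they stand 13 mm farther back than shut.
Start: joints at [-1.241, 0.052, 1.401, -0, 1.689, -0.07], TCP at [0.204, -0.484, 0.231] pointing down, gripper open.
Joint ranges: [-2.9, 2.9], [-0.91, 2.17], [0.12, 2.37], [-1.06, 4.2], [0.26, 2.73], [-2.93, 2.93]. Speed limits (rad/s): [2.57, 2.57, 3.01, 3.14, 3.14, 3.14].

INTERFACE

Orientations are given as a unit quaternion [x, y, z, w].
In Python, from bench import sense, snapshot, get_calibration, hand_in, tcp_to_grasp gives the robot as it stands.
- The arm moves only by the tool apply_moves, never from a script. Its arguments are lists of equal length, an entry for each row: "grip": the finger opening in cm, from 0 to 8.54; "linear": the shift along the world's x, y, z in cm, a list of three; "angular": the turn, a rotation vector about the world's x, y, z in degrees, a list of three. A call has exactly 10 rows; each row shifts and turns the commanded pose from where the row before left it; what a row does not reach is not made up. A row lasts 1/10 s, in which the tool goes at most 50 mm and 8.59 degrees, less where a joint would pass 70% of its speed; a pose out of reach is approached as far as the arm can. A call with a gripper value outside its range is refused whole. The fingers move at their own pace and stop on an object; the grip force is fixed at half the most. Time passes only in rows, so rows that do not move let the fingers close, or fill a call up. It gives the time, the measured TCP pose, the force, the opening and the grip force at its end, in the units of the state.
- sense(): the state, without advancing time (a new reading comes with each control period).
- snapshot(name): name is "scene" or "top" or "wrist"; returns the picture (480x640x3 uint8, red, green, blue); there is no depth.
- get_calibration(name): a dict with "fov_y" (degrees; the focal length in pixels is half the picture's height over the tangent of half this angle, whatever the lens; pixels are square), "cx", "cy" (the principal point, pixels), "extrinsics" (4x4, takes a point from camera to world coordinates); the wrist camera has in their place "T_tool_cam" (4x4, takes a point from camera to tool coordinates, whose origin is the TCP and whose axes are the flange's). Camera axes: x right, y down, z forward; pixel columns grow to the right and rows downward; lengths in m; the calibration is good to about 2 mm. A picture is of the moment at which its call begins: read the wrist's pose just before it. get_calibration takes no time and is no camera call.
- hand_in(): hands the job in; it is judged then, once.
The state is a dict: "t": time; "q": joint angles; "qvel": joint speeds; "effort": joint torques, N m; "tool_pos": TCP position; "ee_rot": TCP orientation; "contact_force": force on the tool from outside, world axes, zero at the start; "torque": the same for the moment, N m; "grip_width": finger opening in m; "finger_force": force on a finger pad.
Only numpy, scipy, OpenCV 4.12 (cv2) and the standard library are available. Lean on these libraries where they do the work, as an engineer would, in place of code of your own. Each camera call takes 0.05 s, during which the arm holds its last target. There are 200 camera calls.

## Working session

There is one attempt and no reset: what is moved stays moved. The work goes in short steps, Python scripts to look and compute and a tool call to move; the robot and the scene stay as the last step left them, time stands still between calls to the robot, and variables do not carry over. Pictures are saved under pics/ and viewed, at most 10 in all, crops included, and the job is handed in when it is done.

Besides the shell and the picture viewer there is one more tool, called after ">>>" in YAML: its name, and indented under it one key for each argument. apply_moves: Moves the arm, as the interface text tells. Its arguments: {"type":"object","properties":{"grip":{"type":"array","items":{"type":"number"}},"linear":{"type":"array","items":{"type":"array","items":{"type":"number"}}},"angular":{"type":"array","items":{"type":"array","items":{"type":"number"}}}},"required":["grip","linear","angular"]}

```bash
mkdir -p pics
cat > h.py <<'E'
import numpy as np, cv2
from bench import sense, snapshot, get_calibration, hand_in, tcp_to_grasp
from scipy.spatial.transform import Rotation as R
def save(n,im): cv2.imwrite(n,im[:,:,::-1])
def cam(name,s=None):
    c=get_calibration(name)
    if name=="wrist":
        T=np.eye(4);T[:3,:3]=R.from_quat(s["ee_rot"]).as_matrix();T[:3,3]=s["tool_pos"];T=T@np.array(c["T_tool_cam"])
    else: T=np.array(c["extrinsics"])
    return 240/np.tan(np.radians(c["fov_y"])/2),c["cx"],c["cy"],T
def ray(C,u,v):
    f,cx,cy,T=C; d=T[:3,:3]@np.array([(u-cx)/f,(v-cy)/f,1]); return T[:3,3],d/np.linalg.norm(d)
def onz(C,u,v,z):
    o,d=ray(C,u,v); return o+d*(z-o[2])/d[2]
def tri(a,b):
    o,d=a;p,e=b; A=np.stack([d,-e],1); t=np.linalg.lstsq(A,p-o,rcond=None)[0]
    x,y=o+d*t[0],p+e*t[1]; return (x+y)/2,np.linalg.norm(x-y)
def proj(C,P):
    f,cx,cy,T=C; p=T[:3,:3].T@(np.asarray(P)-T[:3,3]); return f*p[0]/p[2]+cx,f*p[1]/p[2]+cy
E
python3 - <<'E'
from h import *
s=sense();print(s)
for n in("scene","top","wrist"):
    im=snapshot(n);save(f"pics/{n}0.png",im);C=cam(n,s);print(n,C[0],C[1:3],C[3].round(3).tolist())
print(tcp_to_grasp)
E
```

```text
{'t': 0.0, 'q': array([-1.24129829e+00,  5.28003839e-02,  1.40175262e+00,  8.84486358e-06,
        1.68862967e+00, -7.02659234e-02]), 'qvel': array([-8.98945893e-04, -2.48424744e-04,  7.03397823e-05,  1.79669162e-04,
        1.20153177e-03,  4.45074900e-04]), 'effort': array([ 3.84302402e-04, -3.81661820e+01, -3.60190308e+01, -1.65140696e-04,
        6.06650283e-03,  3.50949392e-06]), 'tool_pos': array([ 0.20426711, -0.48328642,  0.23047741]), 'ee_rot': array([ 9.80089606e-01,  1.98554106e-01, -9.84023586e-05, -7.88908247e-04]), 'contact_force': array([-0.35623915, -0.4820201 , -0.30910783]), 'torque': array([-0.00041508,  0.01360698, -0.01875748]), 'finger_force': 0.0, 'grip_width': 0.08520792960844237}
scene 533.4568344961026 (324.37761702312105, 232.79519274487015) [[-0.8, 0.407, -0.441, 1.21], [0.6, 0.537, -0.593, 0.743], [-0.004, -0.739, -0.674, 1.239], [0.0, 0.0, 0.0, 1.0]]
top 522.2565912175253 (321.56604821787886, 236.94558842004957) [[0.028, -0.986, 0.165, 0.321], [-1.0, -0.03, -0.009, -0.127], [0.014, -0.165, -0.986, 1.617], [0.0, 0.0, 0.0, 1.0]]
wrist 340.8378218073058 (322.93663053488893, 245.93066938726807) [[0.388, -0.886, -0.253, 0.268], [-0.922, -0.374, -0.105, -0.457], [-0.002, 0.274, -0.962, 0.373], [0.0, 0.0, 0.0, 1.0]]
0.0187
```

View pics/scene0.png

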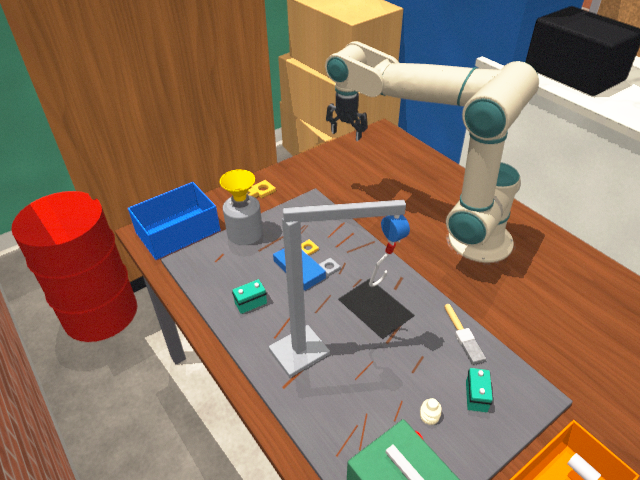

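View pics/top0.png

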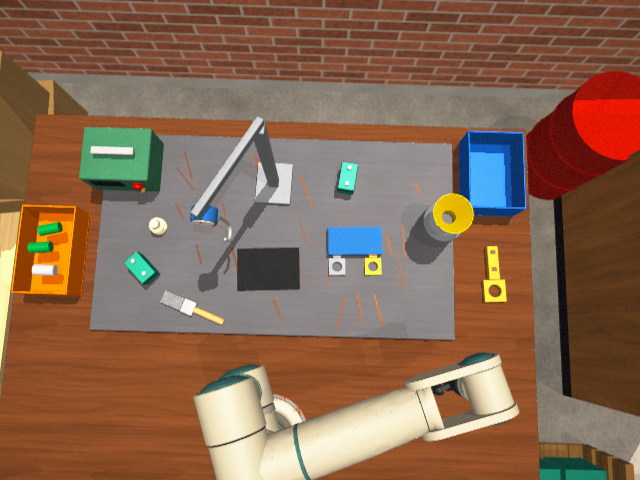

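The scene view shows the gantry over the pad, with the hook at about (380,270). In the top view, the brass eye is at (373,266), zinc at (337,266), the rack at (354,242), the pad at (268,269), the blue head at (204,215) and the foot at (274,183).

Run:
```python
from h import *
T=cv2.imread("pics/top0.png");S=cv2.imread("pics/scene0.png");Ct=cam("top");Cs=cam("scene")
def blob(im,lo,hi,box):
    h=cv2.cvtColor(im,cv2.COLOR_BGR2HSV);m=cv2.inRange(h,lo,hi);k=np.zeros_like(m);x0,y0,x1,y1=box;k[y0:y1,x0:x1]=m[y0:y1,x0:x1]
    c=max(cv2.findContours(k,cv2.RETR_EXTERNAL,cv2.CHAIN_APPROX_NONE)[0],key=cv2.contourArea);return c,cv2.minAreaRect(c)
def rect(c,z):
    P=np.array([onz(Ct,*p[0],z)[:2] for p in c],np.float32);r=cv2.minAreaRect(P*1000);return np.array(r[0]).round(1),np.array(r[1]).round(1),round(r[2],2)
blue=((100,150,60),(125,255,255))
c,r=blob(T,*blue,(310,215,400,262));print("rack",rect(c,.052))
c,r=blob(T,(20,150,100),(35,255,255),(355,245,390,285));print("brass",rect(c,.032))
c,r=blob(T,(0,0,0),(180,255,45),(225,240,310,300));print("pad",cv2.contourArea(c),rect(c,.023))
c,r=blob(T,(0,0,120),(180,40,255),(256,160,300,210));print("foot",r,rect(c,.03))
c,rt=blob(T,*blue,(180,195,225,235));print("headT",rt,cv2.boundingRect(c))
c,rs=blob(S,*blue,(370,200,420,250));print("headS",rs,cv2.boundingRect(c))
print(tri(ray(Ct,*rt[0]),ray(Cs,*rs[0])))
for n,cs in(("packa",(347,177)),("packb",(141,268)),("ins",(158,226))):print(n,onz(Ct,*cs,.09)[:2])
save("pics/t1.png",cv2.hconcat([cv2.resize(T[150:300,180:300],(480,600),interpolation=2),cv2.resize(S[180:380,260:420][:, :],(320,600))[:,:]])[:,:,::-1])
```

```text
rack (array([ 575.1, -241.5]), array([ 83.1, 161.7]), 1.71)
brass (array([ 505.5, -299.1]), array([58.8, 46. ]), 0.82)
pad 0.0 (array([532.2,  34.2]), array([0., 0.]), 0.0)
foot ((277.5, 184.5), (49.0, 43.0), 90.0) (array([749.2,   1.5]), array([158.6, 135. ]), 2.01)
headT ((209.66807556152344, 213.7448272705078), (16.49040985107422, 15.137681007385254), 14.931418418884277) (200, 206, 18, 18)
headS ((395.10003662109375, 226.70004272460938), (25.491172790527344, 25.491174697875977), 63.43495178222656) (381, 215, 28, 26)
(array([0.55869026, 0.12280862, 0.44808612]), np.float64(0.010397799138319218))
packa [ 0.76247338 -0.21242663]
packb [0.46846866 0.38400569]
ins [0.59456298 0.34449432]
```

View pics/t1.png

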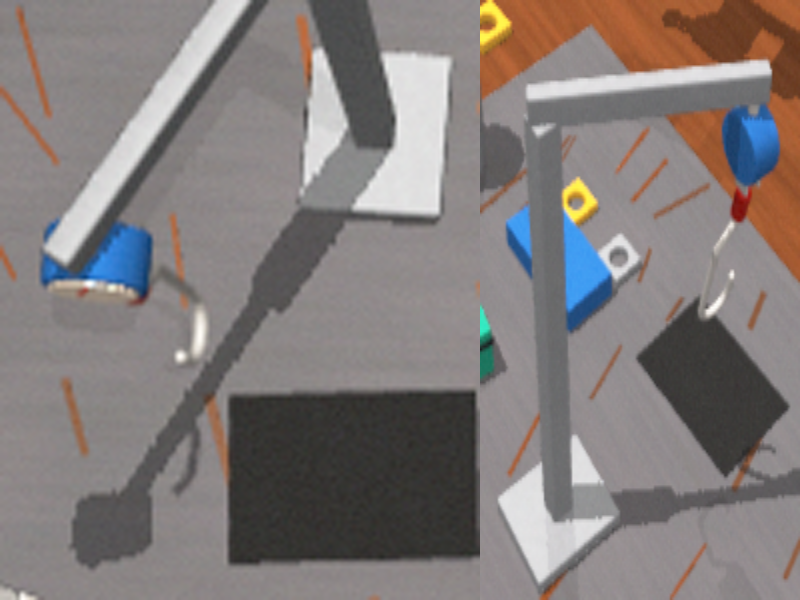

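Run:
```python
from h import *
T=cv2.imread("pics/top0.png");Ct=cam("top");Cs=cam("scene")
h=cv2.cvtColor(T,cv2.COLOR_BGR2HSV)
m=cv2.inRange(h,(0,0,0),(180,255,62));k=0*m;k[244:296,233:305]=m[244:296,233:305]
k=cv2.morphologyEx(k,cv2.MORPH_CLOSE,np.ones((5,5)));c=max(cv2.findContours(k,0,1)[0],key=cv2.contourArea)
P=np.array([onz(Ct,*p[0],.023)[:2] for p in c],np.float32)*1000;print("pad",cv2.minAreaRect(P))
for z in(.03,.035):
    F=np.array([onz(Ct,180+a/4,150+b/4,z)[:2] for a,b in((312,50),(450,57),(440,215),(300,208))])
    e=(F[1]-F[2]+F[0]-F[3])/2; g=(F[0]-F[1]+F[3]-F[2])/2
    yaw=(np.arctan2(e[1],e[0])+np.arctan2(-g[0],g[1]))/2
    c=F.mean(0);print("foot",c,np.linalg.norm(e),np.linalg.norm(g),np.degrees([np.arctan2(e[1],e[0]),np.arctan2(-g[0],g[1]),yaw]))
    for w in(yaw,):
        M=np.array([[np.cos(w),-np.sin(w)],[np.sin(w),np.cos(w)]]);print("pivot",c-M@[.2,-.11])
        p=c-M@[.2,-.11]
# head edges & beam end
print("head y",onz(Ct,190.5,214,.455),onz(Ct,218,214,.455), "head mid", onz(Ct,204.3,213,.455))
for P_ in([*p,.42],[*p,.455],[*p,.485]):print(proj(Ct,P_),proj(Cs,P_))
print("beam end top centre",onz(Ct,180+62/4,150+255/4,.51), "eye",[onz(Ct,u,v,.032)[:2] for u,v in((373,266),(337,266))])
```

```text
pad ((484.45050048828125, 18.82916259765625), (126.25982666015625, 185.2290496826172), 3.2453036308288574)
foot [0.75310145 0.01278854] 0.12778292669897598 0.10887195076567178 [-1.39207163 -1.15319478 -1.2726332 ]
pivot [0.55559387 0.12720337]
foot [0.7517388  0.01234902] 0.1273802824595446 0.10852889504654015 [-1.39207163 -1.15319478 -1.2726332 ]
pivot [0.55423121 0.12676385]
head y [0.55891524 0.16080539 0.455     ] [0.5608371  0.09873454 0.455     ] head mid [0.56219008 0.12981882 0.455     ]
(np.float64(208.51013346883116), np.float64(219.53853138974821)) (np.float64(394.38349994743197), np.float64(235.88213415835452))
(np.float64(205.4228993241285), np.float64(216.48088281154472)) (np.float64(395.7143143698009), np.float64(224.2778134492488))
(np.float64(202.6295116112285), np.float64(213.71426467751834)) (np.float64(396.8980155680934), np.float64(213.95627793095417))
beam end top centre [0.54851835 0.13648736 0.51      ] eye [array([ 0.50098204, -0.30068723]), array([ 0.49773464, -0.19078033])]
```

>>> apply_moves:
  grip: [8.5,8.5,8.5,8.5,8.5,8.5,8.5,8.5,8.5,8.5]
  linear:
    - [3.2,2,-0.5]
    - [3.2,2,-0.5]
    - [3.2,2,-0.5]
    - [3.2,2,-0.5]
    - [3.2,2,-0.5]
    - [3.2,2,-1]
    - [3.2,2,-1]
    - [3.2,2,-1]
    - [2.6,1.5,-1]
    - [1,0.8,-1]
  angular:
    - [0,0,-2.1]
    - [0,0,-2.1]
    - [0,0,-2.1]
    - [0,0,-2.1]
    - [0,0,-2.1]
    - [0,0,-2.1]
    - [0,0,-2.1]
    - [0,0,-2.1]
    - [0,0,-2.1]
    - [0,0,-2.1]

```text
t: 1.15
tool_pos: [0.4982, -0.2988, 0.1553]
ee_rot: [1.0, 0.017, -0.0, -0.0]
contact_force: [-0.1, -0.5, 0.6]
grip_width: 0.0849
finger_force: 0.0
```

Run:
```python
from h import *
s=sense();print(s["t"],s["tool_pos"],s["q"],s["qvel"].round(2),R.from_quat(s["ee_rot"]).as_matrix().round(3).tolist())
im=snapshot("wrist");C=cam("wrist",s)
h=cv2.cvtColor(im,cv2.COLOR_RGB2HSV);m=cv2.inRange(h,(20,130,80),(35,255,255))
print(cv2.connectedComponentsWithStats(m)[2:])
g=[proj(C,[.5018,-.2987,.032])];print(g)
save("pics/w1.png",im)
```

```text
1.15 [ 0.49818289 -0.29876991  0.15529781] [-6.03989268e-01  2.44000326e-01  1.34082229e+00  4.37911265e-04
  1.55744821e+00  9.32661531e-01] [ 0.18  0.16  0.01 -0.01 -0.17  0.56] [[0.999, 0.034, -0.0], [0.034, -0.999, 0.001], [-0.0, -0.001, -1.0]]
(array([[     0,      0,    640,    480, 305130],
       [   294,    192,     59,     11,    221],
       [   313,    192,      2,      1,      2],
       [   319,    192,      5,      3,      7],
       [   325,    192,      1,      1,      1],
       [   329,    192,      5,      2,      6],
       [   335,    193,      1,      1,      1],
       [   335,    203,      1,      1,      1],
       [   292,    203,     62,     56,   1811],
       [   292,    205,      2,      2,      2],
       [   295,    205,      1,      1,      1],
       [   301,    205,      1,      1,      1],
       [   317,    204,      1,      1,      1],
       [   325,    205,      2,      2,      2],
       [   335,    205,      1,      1,      1],
       [   341,    204,      1,      1,      1],
       [   293,    232,      5,      4,      7],
       [   299,  
[... 252 characters left out ...]
 ],
       [321.14285714, 193.        ],
       [325.        , 192.        ],
       [331.        , 192.16666667],
       [335.        , 193.        ],
       [335.        , 203.        ],
       [323.03865268, 234.42959691],
       [292.5       , 205.5       ],
       [295.        , 205.        ],
       [301.        , 205.        ],
       [317.        , 204.        ],
       [325.5       , 205.5       ],
       [335.        , 205.        ],
       [341.        , 204.        ],
       [294.42857143, 233.28571429],
       [299.        , 232.        ],
       [351.        , 232.        ],
       [296.5       , 236.        ]]))
[(np.float64(322.88257143054716), np.float64(234.0490558748005))]
```

View pics/w1.png

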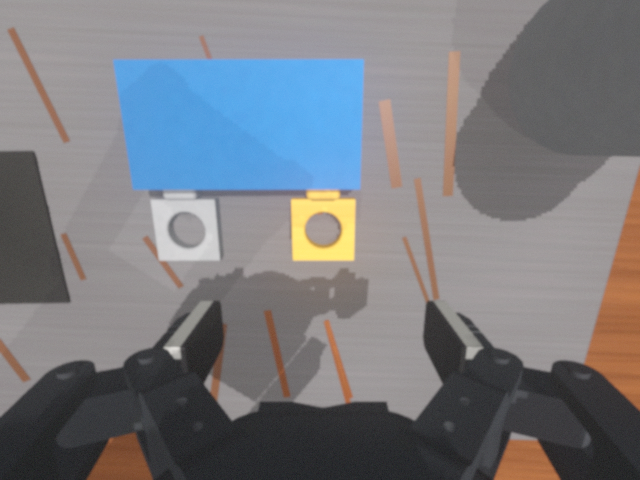

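The wrist view shows the brass eye hole at (323,230), between the fingers and about 3 mm beyond where I predicted. Next I'll descend and grip it.

>>> apply_moves:
  grip: [8.5,8.5,8.5,8.5,8.5,8.5,8.5,4,4,4]
  linear:
    - [0.4,0,-2]
    - [0,0,-3]
    - [0,0,-3]
    - [0,0,-2.5]
    - [0,0,-1.5]
    - [0,0,-1]
    - [0,0,0]
    - [0,0,0]
    - [0,0,0]
    - [0,0,0]
  angular:
    - [0,0,0]
    - [0,0,0]
    - [0,0,0]
    - [0,0,0]
    - [0,0,0]
    - [0,0,0]
    - [0,0,0]
    - [0,0,0]
    - [0,0,0]
    - [0,0,0]

```text
t: 2.2
tool_pos: [0.5012, -0.3009, 0.0284]
ee_rot: [1.0, 0.017, 0.001, 0.001]
contact_force: [-2.4, 2.5, 7.1]
grip_width: 0.0458
finger_force: 60.4
```

Run:
```python
from h import *
s=sense();print(s["t"],s["tool_pos"],s["q"],s["grip_width"],s["finger_force"],s["contact_force"])
```

```text
2.2 [ 0.50119316 -0.30088418  0.02843343] [-6.03988176e-01  3.73004362e-01  1.44900211e+00  3.37262916e-04
  1.31727579e+00  9.33178358e-01] 0.045759589406338605 60.35112999379635 [-2.37663509  2.53828463  7.05610759]
```

>>> apply_moves:
  grip: [7,7,7,7,7,4,4,4,4,4]
  linear:
    - [0.2,0.1,0]
    - [0,0,0]
    - [0,0,0]
    - [0,0,-0.5]
    - [0,0,-0.4]
    - [0,0,0]
    - [0,0,0]
    - [0,0,0]
    - [0,0,0]
    - [0,0,0]
  angular:
    - [0,0,0]
    - [0,0,0]
    - [0,0,0]
    - [0,0,0]
    - [0,0,0]
    - [0,0,0]
    - [0,0,0]
    - [0,0,0]
    - [0,0,0]
    - [0,0,0]

```text
t: 3.2
tool_pos: [0.5024, -0.2998, 0.0175]
ee_rot: [1.0, 0.017, 0.0, 0.0]
contact_force: [-1.2, -0.8, 2.0]
grip_width: 0.0483
finger_force: 65.1
```

Run:
```python
from h import *
s=sense();print(s["t"],s["tool_pos"],s["q"],s["grip_width"],s["finger_force"],s["contact_force"])
save("pics/w2.png",snapshot("wrist"))
```

```text
3.2 [ 0.50241409 -0.29983211  0.01750455] [-6.01024087e-01  3.89772920e-01  1.45154062e+00 -2.95393439e-04
  1.29980892e+00  9.36721115e-01] 0.04829651161547199 65.14848221093416 [-1.23413388 -0.84507141  2.04251939]
```

View pics/w2.png

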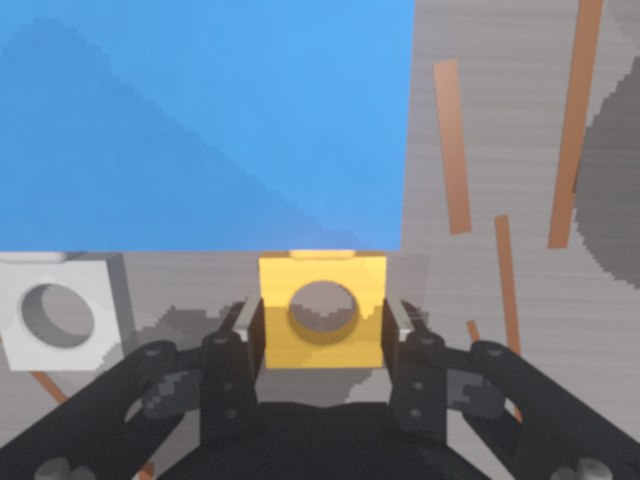

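Gripping it: the plate sits square between the pads, with the hole at (322,305). Now I'll draw it out and lift.

>>> apply_moves:
  grip: [4,4,4,4,4,4,4,4,4,4]
  linear:
    - [0,0,0.1]
    - [-1,-0.03,0]
    - [-1.5,-0.04,0]
    - [-2,-0.06,0]
    - [-2,-0.06,0]
    - [-1.5,-0.04,0]
    - [-1,0,1]
    - [0,0,3]
    - [0,1,4]
    - [0,2,3]
  angular:
    - [0,0,0]
    - [0,0,0]
    - [0,0,0]
    - [0,0,0]
    - [0,0,0]
    - [0,0,0]
    - [0,0,0]
    - [0,0,0]
    - [0,0,0]
    - [0,0,4]

```text
t: 4.25
tool_pos: [0.4114, -0.2721, 0.1295]
ee_rot: [0.999, 0.051, -0.0, 0.0]
contact_force: [0.8, -0.0, -4.3]
grip_width: 0.0482
finger_force: 63.7
```

>>> apply_moves:
  grip: [4,4,4,4,4,4,4,4,4,4]
  linear:
    - [0,2.5,0]
    - [0,2.5,0]
    - [1,2.5,0]
    - [1,2.5,0]
    - [1,2.5,0]
    - [1,2.5,0]
    - [1,2.5,0]
    - [1,1.5,0]
    - [1,1.5,0]
    - [1,1,0]
  angular:
    - [0,0,8]
    - [0,0,8]
    - [0,0,8]
    - [0,0,8]
    - [0,0,8]
    - [0,0,8]
    - [0,0,8]
    - [0,0,8]
    - [0,0,8]
    - [0,0,8]

```text
t: 5.25
tool_pos: [0.4915, -0.0559, 0.1271]
ee_rot: [0.73, 0.684, -0.001, -0.001]
contact_force: [-0.2, -0.5, -3.3]
grip_width: 0.0484
finger_force: 63.6
```

>>> apply_moves:
  grip: [4,4,4,4,4,4,4,4,4,4]
  linear:
    - [1,0.5,0]
    - [0.6,0.5,0]
    - [0.5,0.5,0]
    - [0.5,0.5,0]
    - [0,0,0]
    - [0,0,0]
    - [0,0,0]
    - [0,0,0]
    - [0,0,0]
    - [0,0,0]
  angular:
    - [0,0,8]
    - [0,0,8]
    - [0,0,8]
    - [0,0,8]
    - [0,0,8]
    - [0,0,8]
    - [0,0,8]
    - [0,0,8]
    - [0,0,8]
    - [0,0,6]

```text
t: 6.25
tool_pos: [0.5172, -0.037, 0.1271]
ee_rot: [0.137, 0.991, 0.0, -0.001]
contact_force: [-0.2, -0.6, -4.0]
grip_width: 0.0484
finger_force: 63.6
```

Run:
```python
from h import *
s=sense();print(s["t"],s["tool_pos"],s["q"],s["grip_width"],s["finger_force"],s["contact_force"],R.from_quat(s["ee_rot"]).as_matrix().round(3).tolist())
save("pics/s2.png",snapshot("scene")[100:420,200:560])
```

```text
6.25 [ 0.51722309 -0.03698635  0.12713621] [-1.42671299e-01  9.40917762e-02  1.56636765e+00  1.15460377e-04
  1.48327191e+00 -1.43801156e+00] 0.04836485265472633 63.572702407836914 [-0.20609734 -0.59559095 -3.96500926] [[-0.962, 0.272, -0.002], [0.272, 0.962, 0.0], [0.002, -0.0, -1.0]]
```

View pics/s2.png

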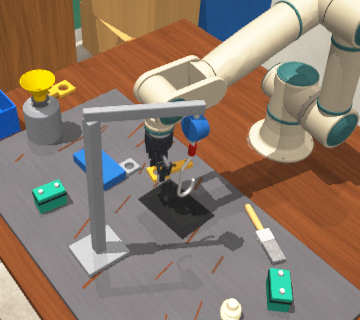

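The scene crop shows the lug held over the pad at about (170,172), with the barrel towards the robot. Now I'll finish the turn, lower, release and lift.

>>> apply_moves:
  grip: [4,4,4,4,4,4,4,4,4,4]
  linear:
    - [0,0.1,-2.5]
    - [0,0.1,-2.5]
    - [0,0.1,-2]
    - [0,0.1,-1.5]
    - [0,0,-1]
    - [0,0,-0.5]
    - [0,0,-0.3]
    - [0,0,-0.2]
    - [0,0,0]
    - [0,0,0]
  angular:
    - [0,0,7.5]
    - [0,0,7]
    - [0,0,0]
    - [0,0,0]
    - [0,0,0]
    - [0,0,0]
    - [0,0,0]
    - [0,0,0]
    - [0,0,0]
    - [0,0,0]

```text
t: 7.3
tool_pos: [0.5187, -0.033, 0.0239]
ee_rot: [0.014, 1.0, -0.0, 0.0]
contact_force: [-0.0, 0.1, -4.2]
grip_width: 0.0482
finger_force: 63.6
```

>>> apply_moves:
  grip: [6.5,6.5,6.5,6.5,6.5,6.5,6.5,6.5,6.5,6.5]
  linear:
    - [0,0,0]
    - [0,0,0]
    - [0,0,0]
    - [0,0,0]
    - [0,0,1]
    - [0,0,3]
    - [-2,0,4]
    - [-3,0,4]
    - [-3,0,3]
    - [-3,0,2]
  angular:
    - [0,0,0]
    - [0,0,0]
    - [0,0,0]
    - [0,0,0]
    - [0,0,0]
    - [0,0,0]
    - [0,0,0]
    - [0,0,0]
    - [0,0,0]
    - [0,0,0]

```text
t: 8.3
tool_pos: [0.4079, -0.033, 0.1968]
ee_rot: [0.014, 1.0, -0.0, 0.002]
contact_force: [0.7, -0.7, 0.7]
grip_width: 0.0651
finger_force: 0.0
```

Run:
```python
from h import *
s=sense();print(s["t"],s["tool_pos"],s["q"],s["qvel"].round(2),R.from_quat(s["ee_rot"]).as_matrix().round(3).tolist())
im=snapshot("wrist");C=cam("wrist",s);save("pics/w3.png",im)
m=cv2.inRange(cv2.cvtColor(im,cv2.COLOR_RGB2HSV),(20,130,80),(35,255,255));m=cv2.morphologyEx(m,cv2.MORPH_CLOSE,np.ones((9,9)))
c=max(cv2.findContours(m,0,1)[0],key=cv2.contourArea)
P=np.array([onz(C,*p[0],.037)[:2] for p in c],np.float32)*1000;print(cv2.boundingRect(c),cv2.minAreaRect(P),P.min(0),P.max(0))
# planar FK fit
Q=[([.0528,1.40175,1.68863],(.20427,-.48329,.23048)),([.2440,1.34082,1.55745],(.49818,-.29877,.1553)),([.3898,1.45154,1.29981],(.50241,-.29983,.0175)),([.09409,1.56637,1.48327],(.51722,-.03699,.12714)),(s["q"][[1,2,4]],s["tool_pos"])]
A=[];b=[]
for (a,e,w),p in Q:
    A+=[[1,0,np.sin(a),np.sin(a+e),np.cos(a+e)],[0,1,np.cos(a),np.cos(a+e),-np.sin(a+e)]];b+=[np.hypot(p[0],p[1]),p[2]]
x,r,k,sv=np.linalg.lstsq(A,b,rcond=None);print("r0,h-d6,L1,L2,e",x,sv,np.array(A)@x-b)
```

```text
8.3 [ 0.40787092 -0.03295729  0.19675081] [-1.70969388e-01 -2.76937186e-01  1.77270364e+00  6.23321798e-05
  1.64143420e+00 -1.71406756e+00] [-0.12 -1.    0.48  0.    0.54 -0.12] [[-1.0, 0.028, 0.004], [0.028, 1.0, -0.001], [-0.004, -0.001, -1.0]]
(302, 229, 51, 126) ((474.15106201171875, -31.284297943115234), (50.423301696777344, 130.10862731933594), 88.3612060546875) [408.80325  -58.312893] [539.49585   -7.413724]
r0,h-d6,L1,L2,e [ 0.00145665 -0.07309372  0.34877509  0.49637878  0.10305889] [3.85333222 3.15487165 0.35190448 0.21629808 0.16731429] [ 1.59343016e-04 -7.56902919e-05 -3.01123182e-04  4.08552911e-05
 -3.03213739e-04  4.79339041e-05  8.40003259e-04 -9.37610704e-05
 -3.95009355e-04  8.06621671e-05]
```

View pics/w3.png

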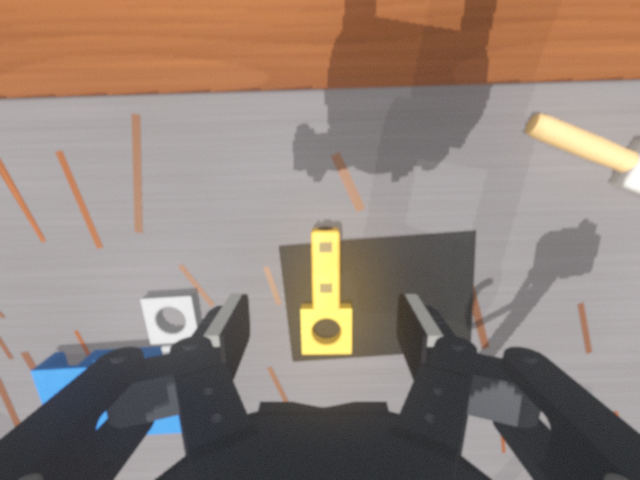

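The wrist view shows the lug lying flat on the pad, measuring 130 x 50 mm with its eye at (326,330). The eye is at (0.5145, -0.033) and the yaw is about -1.6°. Next I'll move to a tilted pose in front of the hook.

>>> apply_moves:
  grip: [8.5,8.5,8.5,8.5,8.5,8.5,8.5,8.5,8.5,8.5]
  linear:
    - [0,1,3]
    - [0,2,3]
    - [0,2,3]
    - [1,2,3]
    - [1,2,3]
    - [1,2,2]
    - [1,2,1]
    - [1,2,0.5]
    - [1,1,0]
    - [2,0,0]
  angular:
    - [0,-4,0]
    - [0,-6,0]
    - [0,-6,0]
    - [0,-6,0]
    - [0,-6,0]
    - [0,-6,0]
    - [0,-6,0]
    - [0,-6,0]
    - [0,-4,0]
    - [0,-2,0]

```text
t: 9.35
tool_pos: [0.4875, 0.1288, 0.3793]
ee_rot: [0.011, 0.898, 0.007, 0.44]
contact_force: [-1.0, -0.5, 0.4]
grip_width: 0.0852
finger_force: 0.0
```

```bash
cat > fk.py <<'E'
from h import *
E
python3 - <<'E'
from h import *
s=sense();print(s["t"],s["tool_pos"],s["q"],s["qvel"].round(2),R.from_quat(s["ee_rot"]).as_matrix().round(3).tolist())
M=R.from_quat(s["ee_rot"]).as_matrix();a,e=s["q"][1:3]
h_d=[.00146,-.07309,.34878,.49638,.10306]
r=np.hypot(*s["tool_pos"][:2]);wr=.00146+.34878*np.sin(a)+.49638*np.sin(a+e)+.10306*np.cos(a+e);print("d6 from r",(r-wr)/np.hypot(*M[:2,2]),"z", (s["tool_pos"][2]-(-.07309+.34878*np.cos(a)+.49638*np.cos(a+e)-.10306*np.sin(a+e)))/(1+M[2,2]))
# hook tracking by 20 wrist pictures
ims=[];ts=[]
for i in range(22):
    ts.append(sense()["t"]);ims.append(snapshot("scene"))
np.savez("pics/seq.npz",ims=np.array(ims),ts=ts)
C=cam("scene")
med=np.median(ims,0)
for t,im in zip(ts,ims):
    hsv=cv2.cvtColor(im,cv2.COLOR_RGB2HSV)
    m=cv2.inRange(hsv,(0,150,60),(6,255,255))|cv2.inRange(hsv,(174,150,60),(180,255,255));k=m[225:290,360:430]
    ys,xs=np.nonzero(k);print(round(float(t),2),len(xs),(xs.mean()+360).round(1) if len(xs) else None,(ys.mean()+225).round(1) if len(xs) else None)
save("pics/s3.png",cv2.resize(ims[0][150:300,320:480],None,fx=4,fy=4))
save("pics/w4.png",snapshot("wrist"))
E
```

```text
9.35 [0.48751355 0.12878692 0.37928011] [ 0.32275352 -0.64071344  1.87859736 -0.2917552   1.03662312 -1.19057052] [-0.2   0.41 -0.09 -0.02 -0.66 -0.04] [[-0.613, 0.014, 0.79], [0.027, 1.0, 0.003], [-0.79, 0.023, -0.613]]
d6 from r 0.2637633707025674 z 0.2787068360423207
9.35 84 392.3 249.6
9.4 95 393.5 250.8
9.45 95 394.9 251.6
9.5 96 395.7 251.9
9.55 98 396.2 252.0
9.6 96 395.8 251.9
9.65 97 395.0 251.6
9.7 94 393.6 250.9
9.75 84 392.2 249.6
9.8 76 390.8 248.6
9.85 69 389.4 247.5
9.9 64 388.6 246.8
9.95 63 388.4 246.8
10.0 65 388.9 247.3
10.05 76 390.2 247.9
10.1 82 391.5 249.2
10.15 81 393.1 250.5
10.2 96 394.6 251.2
10.25 93 395.3 251.8
10.3 96 396.0 252.0
10.35 96 395.9 251.9
10.4 98 395.3 251.8
```

View pics/w4.png

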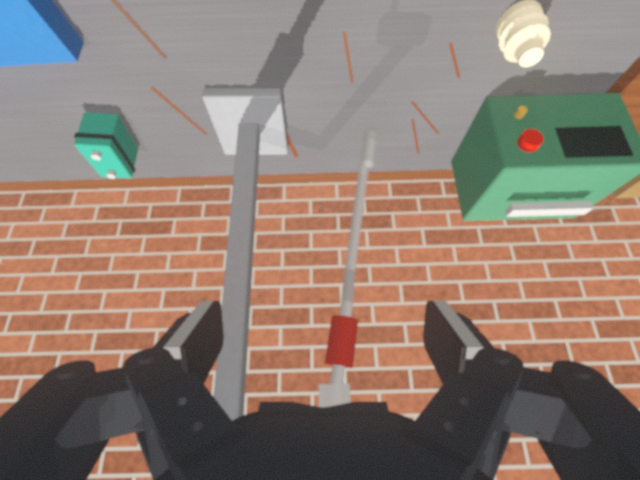

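The wrist view is from below the gripper. The hook shank runs from the collar at (342,342) down to the bend at (370,150), and the post is at left. The swing amplitude is about 0.34 rad with a 0.78 s period. Next I'll average the collar position over one period to get the plumb line.

Run:
```python
from h import *
L=[]
for i in range(16):
    s=sense();im=snapshot("wrist");C=cam("wrist",s)
    hsv=cv2.cvtColor(im,cv2.COLOR_RGB2HSV);m=cv2.inRange(hsv,(0,150,60),(6,255,255))|cv2.inRange(hsv,(174,150,60),(180,255,255))
    m[:230]=0;m[:, :260]=0;m[:,430:]=0
    c=max(cv2.findContours(m,0,1)[0],key=cv2.contourArea);(u,v),_,_=cv2.minAreaRect(c)
    o,d=ray(C,u,v);p=o+d*(.556-o[0])/d[0];L.append([s["t"],u,v,p[1],p[2],cv2.contourArea(c)])
L=np.array(L);print(L.round(3));y=L[:,3];print((y.max()+y.min())/2,y.mean())
```

```text
[[1.05000e+01 3.34500e+02 3.40500e+02 1.33000e-01 3.85000e-01 1.18250e+03]
 [1.05500e+01 3.26768e+02 3.40415e+02 1.28000e-01 3.85000e-01 1.15450e+03]
 [1.06000e+01 3.19775e+02 3.41670e+02 1.23000e-01 3.86000e-01 1.18600e+03]
 [1.06500e+01 3.14950e+02 3.42850e+02 1.20000e-01 3.86000e-01 1.20700e+03]
 [1.07000e+01 3.12938e+02 3.43836e+02 1.19000e-01 3.87000e-01 1.21150e+03]
 [1.07500e+01 3.13847e+02 3.43249e+02 1.19000e-01 3.87000e-01 1.20750e+03]
 [1.08000e+01 3.17716e+02 3.42079e+02 1.22000e-01 3.86000e-01 1.19450e+03]
 [1.08500e+01 3.24084e+02 3.40712e+02 1.26000e-01 3.85000e-01 1.15950e+03]
 [1.09000e+01 3.31500e+02 3.40000e+02 1.31000e-01 3.85000e-01 1.17550e+03]
 [1.09500e+01 3.39001e+02 3.40239e+02 1.35000e-01 3.85000e-01 1.17800e+03]
 [1.10000e+01 3.45323e+02 3.41181e+02 1.39000e-01 3.86000e-01 1.19050e+03]
 [1.10500e+01 3.49632e+02 3.42538e+02 1.42000e-01 3.87000e-01 1.20200e+03]
 [1.11000e+01 3.50665e+02 3.43089e+02 1.43000e-01 3.87000e-01 1.20650e+03]
 [1.11500e+01 3.48873e+02 3.42600e+02 1.42000e-01 3.87000e-01 1.19800e+03]
 [1.12000e+01 3.44068e+02 3.41095e+02 1.39000e-01 3.86000e-01 1.18850e+03]
 [1.12500e+01 3.37369e+02 3.39993e+02 1.34000e-01 3.85000e-01 1.19000e+03]]
0.13080873376341662 0.13093196104192528
```

>>> apply_moves:
  grip: [8.5,8.5,8.5,8.5,6.5,5,4,3,2,1.5]
  linear:
    - [3,0.2,-2.3]
    - [3,0,-2.3]
    - [3,0,-2.3]
    - [2.2,0,-1.5]
    - [0,0,0]
    - [0,0,0]
    - [0,0,0]
    - [0,0,0]
    - [0,0,0]
    - [0,0,0]
  angular:
    - [0,0,0]
    - [0,0,0]
    - [0,0,0]
    - [0,0,0]
    - [0,0,0]
    - [0,0,0]
    - [0,0,0]
    - [0,0,0]
    - [0,0,0]
    - [0,0,0]

```text
t: 12.3
tool_pos: [0.6002, 0.1292, 0.2952]
ee_rot: [0.012, 0.898, 0.006, 0.439]
contact_force: [-0.2, 0.4, -0.2]
grip_width: 0.0149
finger_force: 0.0
```

Run:
```python
from h import *
s=sense();print(s["t"],s["tool_pos"],s["q"])
save("pics/w5.png",snapshot("wrist"))
```

```text
12.3 [0.60018396 0.12919406 0.29516632] [ 0.23592206 -0.2959148   1.80700507 -0.27212118  0.75396921 -1.19561486]
```

View pics/w5.png

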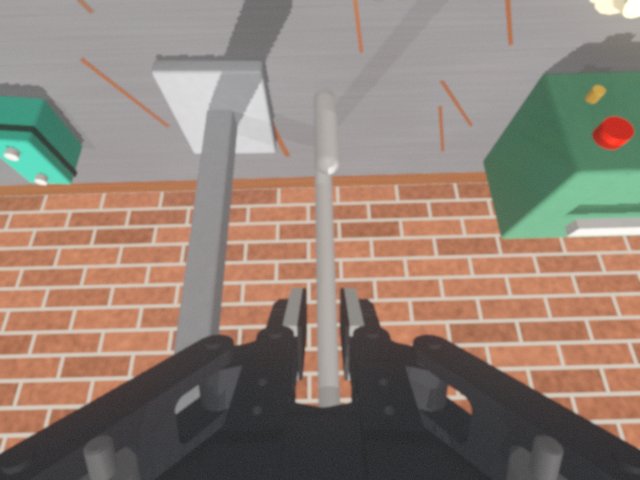

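The hook is trapped: the shank stands between the fingers at x≈325. I'll slide down, narrow the gap to settle it, open gently, then back off.

>>> apply_moves:
  grip: [1.5,1.5,1.5,1.4,1.2,1,1,0.9,0.9,0.9]
  linear:
    - [0,0.15,-1]
    - [0,0,-1]
    - [0,0,-1]
    - [0,0,-1]
    - [0,0,0]
    - [0,0,0]
    - [0,0,0]
    - [0,0,0]
    - [0,0,0]
    - [0,0,0]
  angular:
    - [0,0,0]
    - [0,0,0]
    - [0,0,0]
    - [0,0,0]
    - [0,0,0]
    - [0,0,0]
    - [0,0,0]
    - [0,0,0]
    - [0,0,0]
    - [0,0,0]

```text
t: 13.35
tool_pos: [0.6004, 0.1306, 0.2547]
ee_rot: [0.013, 0.899, 0.006, 0.439]
contact_force: [0.7, 0.7, -0.7]
grip_width: 0.0091
finger_force: 0.0
```

>>> apply_moves:
  grip: [0.9,0.9,0.9,0.9,1.2,1.8,3,5,7,8.5]
  linear:
    - [0,0,0]
    - [0,0,0]
    - [0,0,0]
    - [0,0,0]
    - [0,0,0]
    - [0,0,0]
    - [0,0,0]
    - [0,0,0]
    - [0,0,0]
    - [0,0,0]
  angular:
    - [0,0,0]
    - [0,0,0]
    - [0,0,0]
    - [0,0,0]
    - [0,0,0]
    - [0,0,0]
    - [0,0,0]
    - [0,0,0]
    - [0,0,0]
    - [0,0,0]

```text
t: 14.35
tool_pos: [0.6004, 0.1306, 0.2543]
ee_rot: [0.012, 0.899, 0.006, 0.438]
contact_force: [0.2, -0.1, 0.3]
grip_width: 0.0724
finger_force: 0.0
```

Run:
```python
from h import *
L=[]
for i in range(10):
    s=sense();im=snapshot("wrist");C=cam("wrist",s)
    g=cv2.cvtColor(im,cv2.COLOR_RGB2HSV); m=cv2.inRange(g[190:300,290:360],(0,0,120),(180,60,255))
    xs=[]
    for v in (200,220,240): 
        r=np.nonzero(m[v-190])[0]; xs.append(r.mean()+290 if len(r) else 0)
    y=[];
    for v,u in zip((200,220,240),xs):
        o,d=ray(C,u,v);p=o+d*(.578-o[0])/d[0];y.append(p[1]);z=p[2]
    L.append([s["t"],*xs,*y,z])
print(s["tool_pos"],s["q"]);print(np.array(L).round(4))
```

```text
[0.60037415 0.13058048 0.25430508] [ 0.23928312 -0.26807475  1.86619034 -0.30427459  0.6727851  -1.15313303]
[[1.435000e+01 3.220000e+02 3.210000e+02 3.255000e+02 1.311000e-01
  1.304000e-01 1.321000e-01 2.304000e-01]
 [1.440000e+01 3.225000e+02 3.210000e+02 3.255000e+02 1.313000e-01
  1.304000e-01 1.321000e-01 2.304000e-01]
 [1.445000e+01 3.230000e+02 3.218966e+02 3.260000e+02 1.315000e-01
  1.308000e-01 1.324000e-01 2.304000e-01]
 [1.450000e+01 3.235000e+02 3.227931e+02 3.260000e+02 1.318000e-01
  1.312000e-01 1.324000e-01 2.304000e-01]
 [1.455000e+01 3.240000e+02 3.231786e+02 3.265000e+02 1.320000e-01
  1.314000e-01 1.326000e-01 2.305000e-01]
 [1.460000e+01 3.245000e+02 3.236897e+02 3.265000e+02 1.322000e-01
  1.316000e-01 1.326000e-01 2.304000e-01]
 [1.465000e+01 3.245000e+02 3.236897e+02 3.270000e+02 1.322000e-01
  1.316000e-01 1.328000e-01 2.305000e-01]
 [1.470000e+01 3.245000e+02 3.236897e+02 3.265000e+02 1.322000e-01
  1.316000e-01 1.325000e-01 2.304000e-01]
 [1.475000e+01 3.245000e+02 3.231786e+02 3.265000e+02 1.322000e-01
  1.314000e-01 1.326000e-01 2.305000e-01]
 [1.480000e+01 3.235000e+02 3.227931e+02 3.265000e+02 1.317000e-01
  1.312000e-01 1.326000e-01 2.304000e-01]]
```

The hook is still: it moves only ±0.6 mm at a 190 mm lever, with the lug lying on the pad. Next I'll fit the arm geometry and choose the tilt for the barrel grasp.

Run:
```python
from h import *
from scipy.optimize import least_squares
dn=[0,0,-1]
D=[([.0528,1.40175],(.20427,-.48329,.23048),dn),([.2440,1.34082],(.49818,-.29877,.1553),dn),([.3898,1.45154],(.50241,-.29983,.0175),dn),([.09409,1.56637],(.51722,-.03699,.12714),dn),([-.27694,1.7727],(.40787,-.03296,.19675),[.004,-.001,-1]),
([-.64071,1.8786],(.48751,.12879,.37928),[.79,.003,-.613]),([-.29591,1.80701],(.60018,.12919,.29517),[.788,.002,-.615])]
s=sense();D.append((s["q"][1:3],s["tool_pos"],R.from_quat(s["ee_rot"]).as_matrix()[:,2]))
def res(x):
    o=[]
    for (a,e),p,z in D:
        w=np.array(p)-x[5]*np.array(z);o+=[x[0]+x[2]*np.sin(a)+x[3]*np.sin(a+e)+x[4]*np.cos(a+e)-np.hypot(w[0],w[1]),x[1]+x[2]*np.cos(a)+x[3]*np.cos(a+e)-x[4]*np.sin(a+e)-w[2]]
    return o
x=least_squares(res,[0,.2,.35,.5,.1,.27]).x;print(x,np.abs(res(x)).max())
r0,h,L1,L2,e,d6=x;F=np.hypot(L2,e);dl=np.arctan2(e,L2)
def ik(p,z):
    w=np.array(p)-d6*np.array(z);r,zz=np.hypot(w[0],w[1])-r0,w[2]-h;d=np.hypot(r,zz)
    c=(d*d-L1*L1-F*F)/(2*L1*F)
    if abs(c)>1:return None
    ph=np.arccos(c);q3=ph-dl;q2=np.arctan2(r,zz)-np.arctan2(F*np.sin(ph),L1+F*c);q1=np.arctan2(w[1],w[0])
    f=np.array([np.sin(q2+q3)*np.cos(q1),np.sin(q2+q3)*np.sin(q1),np.cos(q2+q3)]);return np.round([q1,q2,q3,np.arccos(f@z)],2)
for al in(20,25,30,35,40):
    a=np.radians(al)
    print(al)
    z=np.array([-np.sin(a),0,-np.cos(a)]);print("  pad",ik(np.array([.4365,-.031,.036])+.0187*z,z))
    for b in(10,45,70,80,90):
        B=np.radians(b);lx=np.array([np.cos(B),0,np.sin(B)]);lz=np.array([-np.sin(B),0,np.cos(B)])
        E=np.array([.556-.022*np.cos(B),.131,.22+.022-.022*np.sin(B)-(.011 if b==90 else 0)])
        z=-np.cos(a)*lz-np.sin(a)*lx;g=E-.078*lx+.004*lz
        print("  hang",b,ik(g+.0187*z,z))
```

```text
[0.00164976 0.20758828 0.35132193 0.49580979 0.1057686  0.28051155] 0.00046304228456683916
20
  pad [-0.06  0.27  1.64  1.58]
  hang 10 [0.26 0.04 1.46 1.81]
  hang 45 [ 0.34 -0.28  1.91  1.1 ]
  hang 70 [ 0.39 -0.33  2.14  0.57]
  hang 80 [ 0.4  -0.28  2.2   0.4 ]
  hang 90 [ 0.4  -0.14  2.22  0.4 ]
25
  pad [-0.06  0.33  1.58  1.66]
  hang 10 [0.24 0.11 1.4  1.89]
  hang 45 [ 0.32 -0.22  1.84  1.19]
  hang 70 [ 0.37 -0.31  2.09  0.66]
  hang 80 [ 0.39 -0.28  2.16  0.46]
  hang 90 [ 0.39 -0.17  2.2   0.36]
30
  pad [-0.05  0.4   1.52  1.75]
  hang 10 [0.24 0.17 1.35 1.96]
  hang 45 [ 0.31 -0.16  1.78  1.28]
  hang 70 [ 0.36 -0.28  2.03  0.75]
  hang 80 [ 0.37 -0.27  2.11  0.54]
  hang 90 [ 0.38 -0.19  2.16  0.36]
35
  pad [-0.05  0.46  1.46  1.83]
  hang 10 [0.23 0.23 1.29 2.04]
  hang 45 [ 0.29 -0.1   1.71  1.36]
  hang 70 [ 0.34 -0.24  1.97  0.84]
  hang 80 [ 0.36 -0.25  2.05  0.63]
  hang 90 [ 0.37 -0.19  2.12  0.41]
40
  pad [-0.05  0.53  1.4   1.91]
  hang 10 [0.22 0.29 1.24 2.11]
  hang 45 [ 0.28 -0.04  1.65  1.45]
  hang 70 [ 0.33 -0.2   1.91  0.94]
  hang 80 [ 0.34 -0.22  2.    0.72]
  hang 90 [ 0.36 -0.19  2.07  0.49]
```

>>> apply_moves:
  grip: [8.5,8.5,8.5,8.5,8.5,8.5,8.5,8.5,8.5,8.5]
  linear:
    - [-2,0,1.55]
    - [-3.2,0,2.5]
    - [-3.2,0,2.5]
    - [-3.2,-1,1]
    - [-2,-3,0]
    - [-2,-3,-1]
    - [-1,-3,-2]
    - [0,-3,-3]
    - [0,-2,-4]
    - [0,-1.2,-4]
  angular:
    - [0,0,0]
    - [0,0,0]
    - [0,0,0]
    - [0,6,0]
    - [0,8,0]
    - [0,8,0]
    - [0,8,0]
    - [0,8,0]
    - [0,8,0]
    - [0,8,0]

```text
t: 15.85
tool_pos: [0.4348, -0.0333, 0.1898]
ee_rot: [0.015, 1.0, -0.0, -0.018]
contact_force: [1.0, -0.1, 0.7]
grip_width: 0.0849
finger_force: 0.0
```

>>> apply_moves:
  grip: [8.5,8.5,8.5,8.5,8.5,8.5,7,6,6,6]
  linear:
    - [0,0,-4]
    - [0,0,-2]
    - [0,0,0]
    - [0,0,0]
    - [0,0,0]
    - [0,0,0]
    - [0,0,0]
    - [0,0,0]
    - [0,0,0]
    - [0,0,0]
  angular:
    - [0,8,0]
    - [0,8,0]
    - [0,8,0]
    - [0,8,0]
    - [0,1,0]
    - [0,0,0]
    - [0,0,0]
    - [0,0,0]
    - [0,0,0]
    - [0,0,0]

```text
t: 16.85
tool_pos: [0.4343, -0.0314, 0.1306]
ee_rot: [0.013, 0.954, -0.004, -0.3]
contact_force: [-0.7, 0.8, -0.3]
grip_width: 0.0602
finger_force: 0.0
```

Run:
```python
from h import *
s=sense();M=R.from_quat(s["ee_rot"]).as_matrix();print(s["t"],s["tool_pos"],s["q"],s["qvel"].round(2),M.round(3).tolist())
im=snapshot("wrist");C=cam("wrist",s)
m=cv2.inRange(cv2.cvtColor(im,cv2.COLOR_RGB2HSV),(20,130,80),(35,255,255))
c=max(cv2.findContours(m,0,1)[0],key=cv2.contourArea)
P=np.array([onz(C,*p[0],.038)[:2] for p in c],np.float32)*1000;print(cv2.boundingRect(c),cv2.minAreaRect(P),P.min(0),P.max(0))
print("tilt deg",np.degrees(np.arctan2(-M[0,2],-M[2,2])))
```

```text
16.85 [ 0.43434968 -0.03144295  0.1306223 ] [-0.11484803  0.34425664  1.37389571 -0.07306448  2.02788338 -1.6694631 ] [ 0.    0.01 -0.01  0.    0.   -0.  ] [[-0.82, 0.023, -0.572], [0.028, 1.0, 0.0], [0.571, -0.016, -0.82]]
(306, 295, 39, 113) ((448.8594055175781, -32.251708984375), (26.08747673034668, 75.05724334716797), 88.96641540527344) [411.1862   -45.632156] [486.356    -19.026655]
tilt deg 34.870079777216574
```

>>> apply_moves:
  grip: [6,6,6,6,6,2,2,2,2,2]
  linear:
    - [0,0,-3]
    - [0,0,-3]
    - [0,0,-2.5]
    - [0,0,-1.4]
    - [0,0,0]
    - [0,0,0]
    - [0,0,0]
    - [0,0,0]
    - [0,0,0]
    - [0,0,0]
  angular:
    - [0,0,0]
    - [0,0,0]
    - [0,0,0]
    - [0,0,0]
    - [0,0,0]
    - [0,0,0]
    - [0,0,0]
    - [0,0,0]
    - [0,0,0]
    - [0,0,0]

```text
t: 17.9
tool_pos: [0.4355, -0.0316, 0.0324]
ee_rot: [0.013, 0.954, -0.004, -0.299]
contact_force: [2.9, -0.2, 7.1]
grip_width: 0.0243
finger_force: 60.4
```

Run:
```python
from h import *
s=sense();M=R.from_quat(s["ee_rot"]).as_matrix();print(s["t"],s["tool_pos"],s["grip_width"],s["finger_force"],s["contact_force"],s["torque"])
```

```text
17.9 [ 0.43551147 -0.03160184  0.03240521] 0.02429650086799351 60.44037222862244 [ 2.86947271 -0.18240296  7.08670555] [-0.00493301 -0.00799796  0.09436431]
```

>>> apply_moves:
  grip: [2,2,2,2,2,2,2,2,2,2]
  linear:
    - [0,0,1]
    - [0,0,2]
    - [0,0,3]
    - [0,0,3.5]
    - [0,0,3.5]
    - [0,0,3.5]
    - [0,1,3.5]
    - [0,2,2.5]
    - [1,2,1.6]
    - [0.9,2,0]
  angular:
    - [0,0,0]
    - [0,0,0]
    - [0,-4,0]
    - [0,-6,0]
    - [0,-6,0]
    - [0,-6,0]
    - [0,-5,1]
    - [0,-3,2]
    - [0,0,2]
    - [0,0,1]

```text
t: 18.9
tool_pos: [0.4534, 0.0393, 0.2751]
ee_rot: [-0.039, 0.998, -0.004, -0.041]
contact_force: [0.4, -0.4, -4.4]
grip_width: 0.0241
finger_force: 59.8
```

>>> apply_moves:
  grip: [2,2,2,2,2,2,2,2,2,2]
  linear:
    - [0.5,2,0]
    - [0.5,2,0]
    - [0,2,0]
    - [0,1.5,0]
    - [0,1.2,0]
    - [0,0,0]
    - [0,0,0]
    - [0,0,0]
    - [0,0,0]
    - [0,0,0]
  angular:
    - [0,0,0]
    - [0,0,0]
    - [0,0,0]
    - [0,0,0]
    - [0,0,0]
    - [0,0,0]
    - [0,0,0]
    - [0,0,0]
    - [0,0,0]
    - [0,0,0]

```text
t: 19.9
tool_pos: [0.4634, 0.1251, 0.2719]
ee_rot: [-0.038, 0.998, -0.004, -0.043]
contact_force: [0.1, 0.5, -5.2]
grip_width: 0.0242
finger_force: 59.9
```

Run:
```python
from h import *
s=sense();M=R.from_quat(s["ee_rot"]).as_matrix();print(s["t"],s["tool_pos"],s["q"],s["grip_width"],s["finger_force"],s["contact_force"],M.round(3).tolist())
t=snapshot("top");c=snapshot("scene");w=snapshot("wrist")
a=cv2.resize(t[180:280,170:270],(400,400),interpolation=2);b=cv2.resize(c[200:300,330:430],(400,400),interpolation=2)
save("pics/c6.png",cv2.hconcat([a,b]));save("pics/w6.png",w)
m=cv2.inRange(cv2.cvtColor(c,cv2.COLOR_RGB2HSV),(20,130,80),(35,255,255));m[:150]=0;m[:, :330]=0
print(cv2.connectedComponentsWithStats(m)[2])
Cs=cam("scene");Ct=cam("top")
for P in([.534,.131,.264],[.556,.131,.22],[.578,.131,.33],[.534,.131,.31]):print(P,np.round(proj(Cs,P),1),np.round(proj(Ct,P),1))
```

```text
19.9 [0.46340659 0.12513363 0.27186956] [ 0.18419172 -0.01286297  1.38872616  0.00461748  1.85290834 -1.46144487] 0.024205490652331487 59.86622393131256 [ 0.14346947  0.474893   -5.23439656] [[-0.993, -0.076, -0.086], [-0.075, 0.997, -0.012], [0.087, -0.005, -0.996]]
[[     0      0    640    480 306553]
 [   410    259      2      2      2]
 [   385    261      2      3      3]
 [   388    260     29     16    166]
 [   416    266      1      1      1]
 [   390    268      1      1      1]
 [   405    271      1      1      1]
 [   407    271      1      1      1]
 [   409    272      1      2      2]
 [   573    420      4      4      4]
 [   579    425      4      4      4]
 [   563    428      3      3      3]
 [   586    431      4      4      4]
 [   553    432      9      9      9]
 [   592    436      4      4      4]
 [   598    441      1      1      1]
 [   538    443     12     12     12]
 [   600    443      3      3      3]
 [   607    449      2      2      2]
 [   537    452     35     28    405]
 [   614    455      1      1      1]
 [   532    459      1      1      1]
 [   534    458      1      1      1]
 [   529    461      2      2      2]
 [   621    461      1      1      1]
 [   526    464      2      2      2]
 [   518    467      7      7      7]
 [   627    466      1      1      1]
 [   514    475      2      2      2]
 [   511    479      1      1      1]]
[0.534, 0.131, 0.264] [396.3 279.9] [218.3 238.9]
[0.556, 0.131, 0.22] [388.3 295.7] [221.7 233.5]
[0.578, 0.131, 0.33] [384.9 269.1] [214.6 217.3]
[0.534, 0.131, 0.31] [398.  266.9] [215.  235.9]
```

View pics/c6.png

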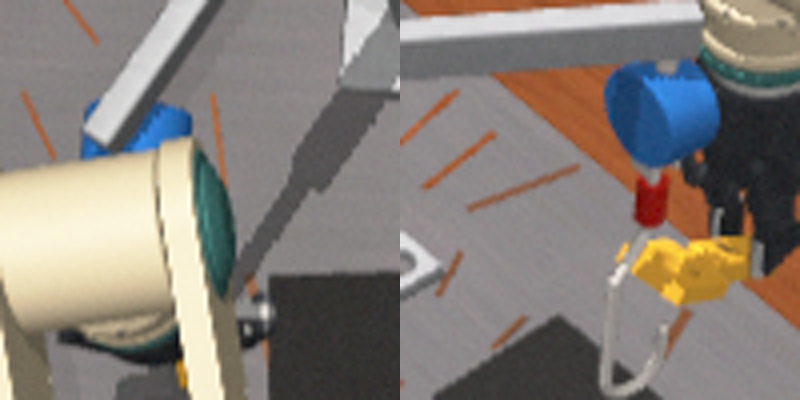

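The crop shows the eye plate over the hook point: plate centre at about (665,270), tip at (663,328) and bend bottom at (622,392), all close to prediction. I'll check the eye against the model in the wrist picture with numbers only.

Run:
```python
from h import *
s=sense();M=R.from_quat(s["ee_rot"]).as_matrix();C=cam("wrist",s);im=cv2.imread("pics/w6.png")
g=cv2.cvtColor(im,cv2.COLOR_BGR2HSV);m=cv2.inRange(g,(18,110,60),(36,255,255))
cs,h=cv2.findContours(m,cv2.RETR_CCOMP,cv2.CHAIN_APPROX_NONE)
for c,k in zip(cs,h[0]):
    if cv2.contourArea(c)>60:
        print(cv2.contourArea(c),cv2.boundingRect(c),"hole" if k[3]>=0 else "outer",np.round(cv2.minAreaRect(c)[0],1), cv2.fitEllipse(c) if k[3]>=0 else "")
# grasp-time pose
M0=R.from_quat([.013,.954,-.004,-.299]).as_matrix();o=M0.T@(np.array([.5145,-.033,.029])-np.array([.4355,-.0316,.0324]))
E=s["tool_pos"]+M@o;yaw=-1.6;L0=R.from_euler("z",-1.6,degrees=True).as_matrix();L=M@M0.T@L0
print("E",E,"lug x",L[:,0],"beta",np.degrees(np.arcsin(L[2,0])))
print("eye top proj",proj(C,E+.006*L[:,2]),"bottom",proj(C,E-.006*L[:,2]))
for a,b in((25,25),(25,-25),(-25,25),(-25,-25)):print("corner",np.round(proj(C,E+L@[a/1e3,b/1e3,.006]),1))
print("tip",proj(C,[.534,.131,.264]),"seat",proj(C,[.556,.131,.22]))
# bright grey inside/around the hole region
w=cv2.inRange(g,(0,0,110),(180,50,255));u,v=map(int,proj(C,E));print("row profile of brass and grey")
for r in range(v-60,v+61,10):
    y=np.nonzero(m[r])[0];x=np.nonzero(w[r,u-60:u+60])[0]+u-60;print(r,(y.min(),y.max(),len(y)) if len(y) else None,(x.min(),x.max(),len(x)) if len(x) else None)
```

```text
8942.0 (292, 251, 63, 158) outer [323.  329.5] 
E [0.53340152 0.13137198 0.30816238] lug x [0.86547895 0.06337819 0.49691991] beta 29.79643110107687
eye top proj (np.float64(324.9139710132545), np.float64(517.4535259636423)) bottom (np.float64(325.2147323145855), np.float64(504.8326505095323))
corner [396.2 604.4]
corner [253.7 602.1]
corner [388.  442.4]
corner [262.5 441.4]
tip (np.float64(324.1458661347338), np.float64(430.76964209296466)) seat (np.float64(321.68004682788734), np.float64(411.86326539822903))
row profile of brass and grey
450 None None
460 None None
470 None NoneTraceback (most recent call last):
  File "<stdin>", line 18, in <module>
IndexError: index 480 is out of bounds for axis 0 with size 480
```

Run:
```python
from h import *
s=sense();M=R.from_quat(s["ee_rot"]).as_matrix();C=cam("wrist",s)
M0=R.from_quat([.013,.954,-.004,-.299]).as_matrix();L0=R.from_euler("z",-1.6,degrees=True).as_matrix()
o=M0.T@np.array([.079,-.0014,-.0034]);E=s["tool_pos"]+M@o;L=M@M0.T@L0
for x in(-105,):
  for y in(13,-13):
    for z in(12,-6):print((x,y,z),np.round(proj(C,E+L@np.array([x,y,z])/1e3),1))
im=cv2.imread("pics/w6.png");g=cv2.cvtColor(im,cv2.COLOR_BGR2HSV)
for r in range(246,300,4):
    print(r,g[r,323],[int(k) for k in np.nonzero(cv2.inRange(g[r:r+1],(18,110,60),(36,255,255))[0])[0][[0,-1]]] if r>252 else '')
```

```text
(-105, 13, 12) [353.8 246.9]
(-105, 13, -6) [351.3 258.4]
(-105, -13, 12) [297. 247.]
(-105, -13, -6) [300.1 258.4]
246 [  5   9 175] 
250 [  9  33 123] 
254 [ 21 153 206] [296, 348]
258 [ 21 154 218] [295, 349]
262 [ 21 151 219] [295, 350]
266 [ 21 148 220] [295, 350]
270 [ 20 146 190] [294, 351]
274 [ 18 118 123] [294, 351]
278 [ 19 125 122] [295, 351]
282 [ 20 125 124] [294, 351]
286 [ 18 116 125] [294, 350]
290 [ 19 120 128] [295, 351]
294 [ 21 150 219] [295, 351]
298 [ 21 152 223] [295, 351]
```

Run:
```python
from h import *
s=sense();M=R.from_quat(s["ee_rot"]).as_matrix();C=cam("wrist",s)
M0=R.from_quat([.013,.954,-.004,-.299]).as_matrix();L0=R.from_euler("z",-1.6,degrees=True).as_matrix()
o=M0.T@np.array([.079,-.0014,-.0034]);E=s["tool_pos"]+M@o;L=M@M0.T@L0
im=cv2.imread("pics/w6.png");g=cv2.cvtColor(im,cv2.COLOR_BGR2HSV);m=cv2.inRange(g,(15,90,50),(36,255,255))
for x in(-105,-95,-85,-75,-65,-55,-45):
  a,b=proj(C,E+L@np.array([x,13,12])/1e3),proj(C,E+L@np.array([x,-13,12])/1e3);r=int(round(a[1]));k=np.nonzero(m[min(r,479)])[0]
  print(x,r,np.round([b[0],a[0],a[0]-b[0]],1),(k.min(),k.max(),k.max()-k.min()+1) if len(k) else None)
```

```text
-105 247 [297.  353.8  56.8] None
-95 268 [296.4 354.4  58. ] (np.int64(294), np.int64(351), np.int64(58))
-85 290 [295.7 354.9  59.2] (np.int64(294), np.int64(352), np.int64(59))
-75 313 [295.  355.5  60.5] (np.int64(294), np.int64(352), np.int64(59))
-65 337 [294.3 356.2  61.9] (np.int64(290), np.int64(355), np.int64(66))
-55 362 [293.5 356.8  63.4] (np.int64(290), np.int64(362), np.int64(73))
-45 389 [292.7 357.5  64.9] (np.int64(292), np.int64(354), np.int64(63))
```

The barrel matches the model to within 2 mm. Now I'll plan lowering it over the point and then swinging round the bend.

Run:
```python
from h import *
r0,h,L1,L2,e,d6=[0.00164976,0.20758828,0.35132193,0.49580979,0.1057686,0.28051155];F=np.hypot(L2,e);dl=np.arctan2(e,L2)
def ik(p,z):
    w=p-d6*z;r,zz=np.hypot(w[0],w[1])-r0,w[2]-h;d=np.hypot(r,zz);c=(d*d-L1*L1-F*F)/(2*L1*F);ph=np.arccos(c);q3=ph-dl
    q2=np.arctan2(r,zz)-np.arctan2(F*np.sin(ph),L1+F*c);q1=np.arctan2(w[1],w[0]);f=R.from_euler("zy",[q1,q2+q3]).as_matrix().T@z
    return np.round([q1,q2,q3,np.arctan2(f[1],f[0]),np.arctan2(np.hypot(f[0],f[1]),f[2])],2)
s=sense();M=R.from_quat(s["ee_rot"]).as_matrix();p=s["tool_pos"];Ecur=np.array([.5350,.1308,.308]);o=M.T@(Ecur-p);ax=np.array([-.073,.9973,0])
prev=None
for b in(30,30,38,46,54,62,70,78,84,88,88):
    B=np.radians(b);E=np.array([.556-.022*np.cos(B),.131,.242-.022*np.sin(B)])
    Mb=R.from_rotvec(-np.radians(b-29.8)*ax).as_matrix()@M
    if b==88 and prev is not None and pb==88:E[2]-=.010
    T=E-Mb@o
    print(b,T.round(4),((T-(p if prev is None else prev))*100).round(2),ik(T,Mb[:,2]));prev=T;pb=b
```

```text
30 [0.4655 0.1256 0.1946] [ 0.21  0.02 -7.73] [ 0.26  0.01  1.52 -0.27  1.7 ]
30 [0.4655 0.1256 0.1946] [0. 0. 0.] [ 0.26  0.01  1.52 -0.27  1.7 ]
38 [0.4729 0.126  0.1824] [ 0.75  0.04 -1.22] [ 0.27 -0.07  1.62 -0.27  1.54]
46 [0.482  0.1265 0.1714] [ 0.91  0.05 -1.1 ] [ 0.28 -0.15  1.72 -0.27  1.37]
54 [0.4925 0.1271 0.1618] [ 1.05  0.06 -0.96] [ 0.3  -0.21  1.82 -0.28  1.2 ]
62 [0.5043 0.1278 0.1537] [ 1.18  0.07 -0.81] [ 0.31 -0.27  1.91 -0.28  1.02]
70 [0.5171 0.1285 0.1474] [ 1.28  0.07 -0.64] [ 0.32 -0.31  2.   -0.27  0.83]
78 [0.5306 0.1293 0.1429] [ 1.35  0.08 -0.45] [ 0.33 -0.32  2.08 -0.26  0.64]
84 [0.5411 0.1299 0.1407] [ 1.05  0.06 -0.21] [ 0.34 -0.32  2.12 -0.23  0.48]
88 [0.5482 0.1303 0.1399] [ 0.71  0.04 -0.08] [ 0.34 -0.31  2.15 -0.2   0.38]
88 [0.5482 0.1303 0.1299] [ 0.  0. -1.] [ 0.34 -0.29  2.16 -0.19  0.35]
```

>>> apply_moves:
  grip: [2,2,2,2,2,2,2,2,2,2]
  linear:
    - [0,0,-0.8]
    - [0,0,-1]
    - [0,0,-1]
    - [0,0,-1]
    - [0,0,-1]
    - [0,0,-1]
    - [0,0,-1]
    - [0.1,0,-0.9]
    - [0,0,0]
    - [0,0,0]
  angular:
    - [0,0,0]
    - [0,0,0]
    - [0,0,0]
    - [0,0,0]
    - [0,0,0]
    - [0,0,0]
    - [0,0,0]
    - [0,0,0]
    - [0,0,0]
    - [0,0,0]

```text
t: 21.05
tool_pos: [0.4645, 0.1256, 0.1949]
ee_rot: [-0.038, 0.998, -0.004, -0.043]
contact_force: [0.0, 0.0, -3.9]
grip_width: 0.0241
finger_force: 59.9
```

Run:
```python
from h import *
s=sense();print(s["t"],s["tool_pos"],s["contact_force"],s["torque"])
c=snapshot("scene");save("pics/s7.png",c)
g=cv2.cvtColor(c,cv2.COLOR_RGB2HSV);m=cv2.inRange(g,(18,110,60),(36,255,255));w=cv2.inRange(g,(0,0,150),(180,45,255));Cs=cam("scene")
print("E",proj(Cs,[.5365,.131,.231]),"tip",proj(Cs,[.534,.131,.264]),"seat",proj(Cs,[.556,.131,.22]))
for r in range(262,304,1):
    print(r,"".join("Y" if m[r,u] else ("#" if w[r,u] else ".") for u in range(372,422)))
```

```text
21.05 [0.4644561  0.12561246 0.19486963] [ 0.00485243  0.04172683 -3.92025723] [ 0.01735117  0.06137368 -0.0077742 ]
E (np.float64(394.42420717483606), np.float64(289.24907441842896)) tip (np.float64(396.3021258876065), np.float64(279.87203465152464)) seat (np.float64(388.2824611537721), np.float64(295.7051761570221))
262 ...............###................................
263 ...............###................................
264 ..............###.................................
265 ..............###.................................
266 ........#...####..................................
267 .....#...#.####...................................
268 ...........####...................................
269 .........#####....................................
270 ..........###.....................................
271 ..........###...#.................................
272 ..........###....#................................
273 ..........##......#...#...........................
274 ..........#.....#.#.....#.........................
275 ..........##......................................
276 ......
[... 829 characters left out ...]
......YYYYYYYYYYYYYYYYYYYYY.............
292 ........##.......YYYYYYYYYYYYYYYYYYYY.............
293 ........#..........YYYYYYYYYYYYYYYYY..............
294 ........##......###.YYYYYYYYYYYYYYY...............
295 ........#......####..YYYYYYYYYYYYYY...............
296 ............######....YYYYYYYYYY..................
297 ...........######......YYYY..#....................
298 ............##.........#..........................
299 ..................................................
300 ..................................................
301 ..................................................
302 ..................................................
303 ..................................................
```

The wire point comes up through the hole, and the force hasn't changed. Now I'll swing it round the bend.

>>> apply_moves:
  grip: [2,2,2,2,2,2,2,2,2,2]
  linear:
    - [0.8,0.04,-1.2]
    - [0.9,0.05,-1.1]
    - [1.05,0.06,-0.95]
    - [1.2,0.07,-0.8]
    - [1.3,0.07,-0.65]
    - [1.35,0.08,-0.45]
    - [1.05,0.06,-0.2]
    - [0.7,0.04,-0.1]
    - [0,0,0]
    - [0,0,0]
  angular:
    - [0.6,-8,0]
    - [0.6,-8,0]
    - [0.6,-8,0]
    - [0.6,-8,0]
    - [0.6,-8,0]
    - [0.6,-8,0]
    - [0.4,-6,0]
    - [0.3,-4,0]
    - [0,0,0]
    - [0,0,0]

```text
t: 22.1
tool_pos: [0.5478, 0.1302, 0.1407]
ee_rot: [-0.033, 0.894, 0.014, 0.446]
contact_force: [0.5, 0.7, -4.7]
grip_width: 0.0242
finger_force: 60.1
```

Run:
```python
from h import *
s=sense();print(s["t"],s["tool_pos"],s["q"],s["contact_force"],s["torque"],R.from_quat(s["ee_rot"]).as_matrix().round(3).tolist())
c=snapshot("scene");save("pics/s8.png",c)
g=cv2.cvtColor(c,cv2.COLOR_RGB2HSV);m=cv2.inRange(g,(18,110,60),(36,255,255));w=cv2.inRange(g,(0,0,150),(180,45,255));Cs=cam("scene")
print("E",proj(Cs,[.556,.131,.22]),"tip",proj(Cs,[.534,.131,.264]))
for r in range(274,330,1):
    print(r,"".join("Y" if m[r,u] else ("#" if w[r,u] else ".") for u in range(368,415)))
```

```text
22.1 [0.54783762 0.13019904 0.14065784] [ 0.23376924 -0.31264098  2.14962553 -0.34181886  0.40645828 -1.16092339] [ 0.53654708  0.71502105 -4.70476991] [-0.03483853  0.9820487  -0.00801012] [[-0.599, -0.071, 0.797], [-0.047, 0.997, 0.054], [-0.799, -0.005, -0.601]]
E (np.float64(388.2824611537721), np.float64(295.7051761570221)) tip (np.float64(396.3021258876065), np.float64(279.87203465152464))
274 ..............##............####...............
275 ..............#...........#.##.................
276 ..............#...........#.#..................
277 ..............#.............#..................
278 .............##................................
279 .............##................................
280 .............##................................
281 .............##...........###..................
282 .............##.Y.........###..................
283 .............##.YY........###..................
284 .............#..YYYY......#....................
285 .............#..YYYYY..........................
286 .............##.YYYYYYY........................
287 .............#..YYYYY
[... 1510 characters left out ...]
........................
317 ...............YYYYYYYYY.......................
318 ...............YYYYYYYYYY......................
319 ...............YYYYYYYYYYY.....................
320 ................YYYYYYYYYY.....................
321 ..................YYYYYYY......................
322 ....................YYYY.......................
323 ....................YYY........................
324 ...............................................
325 ...............................................
326 ...............................................
327 ...............................................
328 ...............................................
329 ...............................................
```

>>> apply_moves:
  grip: [2,2,2,2,2,2,2,2,2,2]
  linear:
    - [0,0,-0.3]
    - [0,0,-0.3]
    - [0,0,-0.2]
    - [0,0,-0.1]
    - [0,0,0]
    - [0,0,0]
    - [0,0,0]
    - [0,0,0]
    - [0,0,0]
    - [0,0,0]
  angular:
    - [0,0,0]
    - [0,0,0]
    - [0,0,0]
    - [0,0,0]
    - [0,0,0]
    - [0,0,0]
    - [0,0,0]
    - [0,0,0]
    - [0,0,0]
    - [0,0,0]

```text
t: 23.15
tool_pos: [0.5483, 0.1304, 0.1321]
ee_rot: [-0.033, 0.893, 0.014, 0.448]
contact_force: [1.2, -0.1, 2.3]
grip_width: 0.0243
finger_force: 60.4
```

The hook has taken the weight. I'll open gently, wait, then back off along the tool axis.

>>> apply_moves:
  grip: [2.6,2.8,3.2,3.6,4.2,5,6,6,6,6]
  linear:
    - [0,0,0]
    - [0,0,0]
    - [0,0,0]
    - [0,0,0]
    - [0,0,0]
    - [0,0,0]
    - [0,0,0]
    - [0,0,0]
    - [0,0,0]
    - [0,0,0]
  angular:
    - [0,0,0]
    - [0,0,0]
    - [0,0,0]
    - [0,0,0]
    - [0,0,0]
    - [0,0,0]
    - [0,0,0]
    - [0,0,0]
    - [0,0,0]
    - [0,0,0]

```text
t: 24.15
tool_pos: [0.5479, 0.1303, 0.1313]
ee_rot: [-0.033, 0.894, 0.014, 0.447]
contact_force: [-0.7, 0.0, 0.4]
grip_width: 0.0601
finger_force: 0.0
```

>>> apply_moves:
  grip: [6,6,6,6,6,6,6,6,6,6]
  linear:
    - [-0.5,0,0.4]
    - [-1,-0.1,0.8]
    - [-1.6,-0.1,1.2]
    - [-1.6,-0.1,1.2]
    - [-1.6,-0.1,1.2]
    - [-1.6,-0.1,1.2]
    - [-1.6,-0.1,1.2]
    - [-1,0,0.8]
    - [0,0,0]
    - [0,0,0]
  angular:
    - [0,0,0]
    - [0,0,0]
    - [0,0,0]
    - [0,0,0]
    - [0,0,0]
    - [0,0,0]
    - [0,0,0]
    - [0,0,0]
    - [0,0,0]
    - [0,0,0]

```text
t: 25.15
tool_pos: [0.4429, 0.1244, 0.2115]
ee_rot: [-0.033, 0.893, 0.014, 0.448]
contact_force: [0.3, 0.1, 0.2]
grip_width: 0.0603
finger_force: 0.0
```

Run:
```python
from h import *
s=sense();print(s["t"],s["tool_pos"],s["contact_force"])
for i in range(24):
    t=sense()["t"];c=snapshot("scene")
    g=cv2.cvtColor(c,cv2.COLOR_RGB2HSV);m=cv2.inRange(g,(18,110,60),(36,255,255));m[:260]=0;m[340:]=0;m[:,:360]=0;m[:,430:]=0
    mo=cv2.moments(m,True);lo=np.nonzero(m);k=lo[0]>lo[0].max()-8
    r=cv2.inRange(g,(0,150,60),(6,255,255))|cv2.inRange(g,(174,150,60),(180,255,255));r=r[225:290,360:430];ys,xs=np.nonzero(r)
    print(round(float(t),2),int(mo["m00"]),np.round([mo["m10"]/mo["m00"],mo["m01"]/mo["m00"]],1),lo[0].max(),lo[1][k].mean().round(1),"collar",xs.mean().round(2)+360,ys.mean().round(2)+225)
save("pics/s9.png",c);w=cv2.inRange(g,(0,0,150),(180,45,255))
for r in range(276,328,2): print(r,"".join("Y" if m[r,u] else ("#" if w[r,u] else ".") for u in range(368,415)))
```

```text
25.15 [0.44290457 0.12439145 0.21148036] [0.27636158 0.05461665 0.16124668]
25.15 441 [389.2 306.6] 326 389.1 collar 392.40999999999997 249.88
25.2 445 [389.1 306.6] 326 388.8 collar 392.31 249.87
25.25 447 [388.9 306.1] 325 388.5 collar 392.26 249.86
25.3 443 [388.9 306.2] 326 388.6 collar 392.31 249.87
25.35 435 [388.7 306. ] 325 388.3 collar 392.34000000000003 249.79
25.4 436 [388.6 305.9] 326 388.3 collar 392.34000000000003 249.79
25.45 437 [388.6 306. ] 326 388.3 collar 392.33 249.72
25.5 434 [388.6 305.9] 326 388.4 collar 392.33 249.72
25.55 438 [388.7 305.8] 325 388.3 collar 392.34000000000003 249.79
25.6 438 [388.7 306.1] 326 388.4 collar 392.29 249.78
25.65 444 [388.8 306. ] 325 388.4 collar 392.38 249.82
25.7 452 [389.  306.2] 326 388.5 collar 392.38 249.82
25.75 444 [389.1 306.5] 326 388.7 collar 392.34000000000003 249.79
25.8 446 [389.2 306.6] 326 388.8 collar 392.40999999999997 249.88
25.85 433 [389.3 306.5] 326 389.1 collar 392.42 250.01
25.9 443 [389.3 306.7] 326 389.1 collar 392.38 249.95
25.95 439 [389.4 306.6] 326 389.2 collar 392.38 249.95
26.0 437 [389.4 306.6] 32
[... 1055 characters left out ...]
YYYYYY..................
302 ..............YYYYYYYYYYYYYYYY......#..........
304 ...............YYYYYYYYYYYYYYY.................
306 ...............YYYYYYYYYYYYYYY.................
308 ...............YYYYYYYYYYYYYY..................
310 ...............YYYYYYYYYYYY....................
312 ...............YYYYYYYYYYYY....................
314 ...............YYYYYYYYYYYY....................
316 ...............YYYYYYYYYYY.....................
318 ...............YYYYYYYYYYY.....................
320 ...............YYYYYYYYYYY.....................
322 ................YYYYYYYYYY.....................
324 ..................YYYYYYY......................
326 .....................Y.........................
```

```bash
python3 -c "
from bench import hand_in;print(hand_in())"
```

```text
the job is handed in; nothing more can be done
None
```

The brass lug now hangs by its eye in the bend of the hook, released, with only about 1 mm of sway; the hook was stilled while the lug lay on the pad, and the job was handed in at about 26 s, though hand-in returned no verdict.

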